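# Clear the jig, then hold the easel lever level over it by its balance point

### The job

The ear defenders stand in the way over the wooden assembly jig: hang them over the steel rail by their headband, one cup either side, and let go. Then lift the cast easel lever by its balance point and finish while still holding it, level and still, lined up with the jig so that its bored boss is centred over the jig's upright pin with 2 to 3 cm of air above the pin, and its toe is over the fork. Leave everything else on the table where it stands.

Things in the scene. Friction and masses are not known exactly. Their poses are not given: they have to be found in the camera images.
- defenders: rigid ear defenders, 0.25 kg, standing on their cups across the jig. Origin on the table midway between the cups (at -x and +x), z up. 160 mm high, 180 mm wide (x), 110 mm clear between cups; cups 62 mm (y), 80 mm high. The headband's crown is a block-shaped pad 56 (x) by 34 (y) by 26 mm thick, z = 134 to 160 mm: take it by its 34 mm sides, fingers no deeper than the pad (bar goes under it).
- crown (a point): centre of the underside of the headband's crown pad, axes as the defenders' (the bar must end up just under this point)
- rail: fixed steel rail: a horizontal bar 280 mm long (along its y), 16 mm thick, on two posts at its ends that do not rise above the bar; bar centre 142 mm above the table. Origin on the table under the bar's middle. Stands on one side of the table, the lever on the other.
- rail_mid (a point): middle of the bar, on its centre line; y along the bar, z up
- jig: fixed assembly jig: plywood base 70 (x) by 250 (y) by 12 mm high, origin under its centre on the table. A steel pin 12 mm thick stands at y = +85 mm, its top 50 mm above the table; a steel fork (two 8 mm cheeks, 40 mm apart along x, tops 40 mm above the table) stands at y = -86 mm.
- pin_top (a point): centre of the top of the jig's pin; axes as the jig's
- lever: cast lever, 0.5 to 0.75 kg, lying on its boss and toe. Origin at mid-length on its underside, z up. Boss at y = +80 mm: round, 52 mm wide, 50 mm high, upright 30 mm bore. Bar 22 mm wide (x), z = 24 to 46 mm, from the boss to y = -102 mm, where a toe points down. Balance point (centre of mass) on the bar at y = +26 mm, 54 mm from the bore's axis; take it from above, fingers closing along x.
- bore (a point): centre of the bore's lower mouth, on the underside of the boss; axes as the lever's (to hold: over the jig's pin, lever's y along jig's y)
- jar: bystander: glass jar, 60 mm wide, 65 mm high, origin under it
- tape: bystander: roll of tape lying flat, 84 mm wide, 25 mm high, origin under it
- brush: bystander: paint brush lying along its x, 170 mm long
- medium: bystander: amber bottle, 60 mm wide, 150 mm high, origin under it
- can: bystander: metal can, 70 mm wide, 110 mm high, origin under it
- mug: bystander: white mug, 80 mm wide, 90 mm high, origin under it
- block: bystander: offcut of pale wood, 100 by 45 by 30 mm
There are look-alikes about, which are no part of the job. What is shaped like the lever but purple is not meant. What is shaped like the defenders but yellow is not meant.

How it is judged:
By the outcome, as a careful person would: the job done as asked, in the order asked, and still so for the second after the job is handed in, while the arm keeps its last pose, push and grip.
It also fails if it takes over 61 s, if anything falls off the work surface, if the arm or the gripper's body presses on something with over 40 N, if the wrist force passes 120 N, or if a joint passes its speed limit or range.

### The arm

A 6-joint arm with a two-finger parallel gripper is mounted at the origin on the work surface. World frame = base frame: x ahead of the robot, y to its left, z up, the work surface at z = 0. Lengths are in m, angles in rad, forces in N, time in s.
With the tool pointing down it reaches from about 0.4 to 0.825 m from the base axis. Payload 7 kg.
Tool frame: the origin (TCP) lies between the finger pads; the fingertips stand 8 mm ahead of it and the grasp point (between the pads) lies 11 mm behind it (arm.finger_overhang is the distance from the TCP to the fingertips, in m); z points along the fingers, y is the line along which they close (so a half turn about z gives the same grasp; the last joint's range is limited). The gripper opens to 88 mm and grips with 3 to 60 N. Pads are 19 mm wide; open, the fingers measure 130 mm over their backs; the gripper's body (78 mm by 193 mm) begins 47 mm behind the grasp point.
Start: joints at [1.459, 0.359, 0.012, 0, -1.224, -0.288], TCP at [0.263, 0.622, 0.207] pointing down, gripper open.
Joint ranges: [-3.07, 3.07], [-1.43, 2.12], [-1.02, 1.25], [-3.03, 1.67], [-3.05, -0], [-3.03, 3.03]. Speed limits (rad/s): [2.39, 2.39, 3.01, 3.14, 3.14, 3.14].

### API

Orientations are given as [roll, pitch, yaw] about the fixed x, y, z axes, in that order (R = Rz(yaw) Ry(pitch) Rx(roll)).
In Python, from station import arm gives the robot as it stands.
- The arm moves only by the tool move_arm, never from a script. Its argument "rows" is text: rows parted by semicolons, each of 7 numbers parted by spaces: the turn, a rotation vector about the tool's x, y, z in degrees, then the shift along the tool's x, y, z in m, then the finger opening in m, from 0 to 0.0876. A call has 1 to 8 rows; each row shifts and turns the commanded pose from where the row before left it, along the tool's axes as they then stand; what a row does not reach is not made up. A row lasts 1/8 s, in which the tool goes at most 62.5 mm and 10.7 degrees, less where a joint would pass 70% of its speed; a pose out of reach is approached as far as the arm can. A call is refused whole if a number of a shift passes 0.0625 or a number of a turn 10.7, either way. A call with a gripper value outside its range is refused whole. The fingers move at their own pace and stop on an object; "squeeze" is the grip in N (left out, the last holds). Time passes only in rows, so rows that do not move let the fingers close. It gives the time, the measured TCP pose, the force, the opening and the grip force at its end, in the units of the state.
- arm.get_state(): the state, without advancing time (a new reading comes with each control period).
- arm.grab_frame(name): name is "scene" or "top" or "wrist"; returns (picture, depth): 384x512x3 uint8, blue, green, red; 384x512 float32, m along the optical axis (not along the pixel's ray), 0 where there is no reading.
- arm.camera_model(name): a dict with "mtx" (3x3 intrinsics, pixels), "camera_from_world" (4x4, takes a point from world to camera coordinates); the wrist camera has in their place "mount" (4x4, takes a point from camera to tool coordinates, whose origin is the TCP and whose axes are the flange's). Camera axes: x right, y down, z forward; pixel columns grow to the right and rows downward; lengths in m; the calibration is good to about 2 mm. A picture is of the moment at which its call begins: read the wrist's pose just before it. camera_model takes no time and is no camera call.
- arm.job_done(): hands the job in; it is judged then, once.
The state is a dict: "t": time; "q": joint angles; "qd": joint speeds; "joint_efforts": joint torques, N m; "eef_pos": TCP position; "ee_rot": TCP orientation; "force": force on the tool from outside, world axes, zero at the start; "moment": the same for the moment, N m; "width": finger opening in m; "gripper_force": force on a finger pad.
Only numpy, scipy, OpenCV 4.12 (cv2) and the standard library are available. Lean on these libraries where they do the work, as an engineer would, in place of code of your own. Each camera call takes 0.05 s, during which the arm holds its last target. There are 200 camera calls.

## Working session

There is one attempt and no reset: what is moved stays moved. The work goes in short steps, Python scripts to look and compute and a tool call to move; the robot and the scene stay as the last step left them, time stands still between calls to the robot, and variables do not carry over. Pictures are saved under pics/ and viewed, at most 12 in all, crops included, and the job is handed in when it is done.

Besides the shell and the picture viewer there is one more tool, called by a JSON object that holds its "api" and its "payload". move_arm: Moves the arm, as the interface text tells. Its arguments: {"type":"object","properties":{"rows":{"type":"string"},"squeeze":{"type":"number"}},"required":["rows"]}

```bash
ls; mkdir -p pics; cat > h.py <<'E'
import numpy as np, cv2
from station import arm
from scipy.spatial.transform import Rotation as R
def grab(n,fn=None):
    s=arm.get_state(); im,d=arm.grab_frame(n); m=arm.camera_model(n)
    K=np.array(m["mtx"])
    if n=="wrist":
        T=np.eye(4);T[:3,:3]=R.from_euler('xyz',s["ee_rot"]).as_matrix();T[:3,3]=s["eef_pos"]
        wc=T@np.array(m["mount"])
    else: wc=np.linalg.inv(np.array(m["camera_from_world"]))
    if fn: cv2.imwrite(fn,im)
    return im,d,K,wc
def cloud(d,K,wc):
    v,u=np.mgrid[:d.shape[0],:d.shape[1]]
    p=np.stack([(u-K[0,2])/K[0,0]*d,(v-K[1,2])/K[1,1]*d,d],-1)
    return p@wc[:3,:3].T+wc[:3,3]
def ray(u,v,K,wc,z):
    r=wc[:3,:3]@np.array([(u-K[0,2])/K[0,0],(v-K[1,2])/K[1,1],1]); o=wc[:3,3]
    return o+r*(z-o[2])/r[2]
E
python3 - <<'E'
from h import *
s=arm.get_state();print(s)
for n in("top","scene"):
    im,d,K,wc=grab(n,f"pics/{n}0.png");np.savez(f"{n}0.npz",im=im,d=d,K=K,wc=wc);print(n,wc.round(3),K.round(1))
E
```

```text
pics
{'t': 0.0, 'q': array([ 1.45912953e+00,  3.59402333e-01,  1.10740564e-02, -3.36926753e-04,
       -1.22408590e+00, -2.88144071e-01]), 'qd': array([ 0.00045032,  0.00265456, -0.00107837,  0.00067899, -0.00057327,
       -0.00143674]), 'joint_efforts': array([-2.26786622e-03, -5.82717025e+01,  2.93043870e+01,  6.99736655e+00,
        6.81309117e-03, -1.51407144e-04]), 'eef_pos': array([0.2625435 , 0.62129802, 0.20622171]), 'ee_rot': array([ 3.13995149e+00, -1.56119125e-04, -3.99925481e-01]), 'force': array([ 0.67286618,  0.34035262, -1.19499278]), 'moment': array([ 0.01806622,  0.00516274, -0.04220444]), 'gripper_force': 0.0, 'width': 0.0873280406265481}
top [[-0.012 -0.988  0.152  0.304]
 [-1.     0.011 -0.009  0.004]
 [ 0.007 -0.152 -0.988  1.608]
 [ 0.     0.     0.     1.   ]] [[370.6   0.  250.2]
 [  0.  370.6 190.1]
 [  0.    0.    1. ]]
scene [[-0.713  0.57  -0.409  1.129]
 [ 0.702  0.59  -0.4    0.547]
 [ 0.013 -0.572 -0.82   1.246]
 [ 0.     0.     0.     1.   ]] [[398.1   0.  259.4]
 [  0.  398.1 192.8]
 [  0.    0.    1. ]]
```

View pics/top0.png

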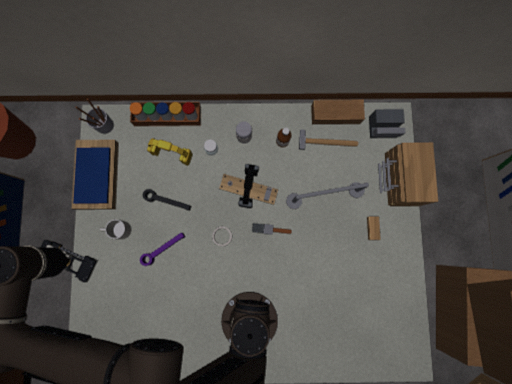

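View pics/scene0.png

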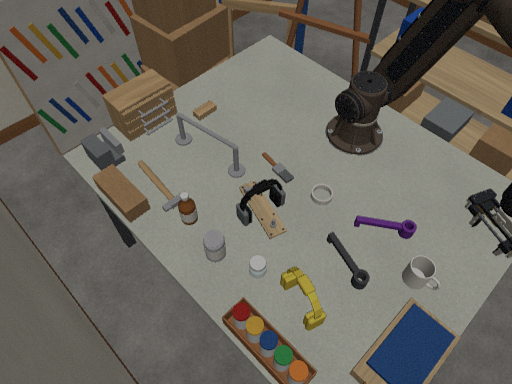

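Candidates seen in the top picture:
- **Defenders:** black at (249,185) across the jig, yellow look-alike at (169,150).
- **Lever:** black at (166,199) with boss at (149,195), purple look-alike at (162,249).
- **Rail:** from (294,200) to (357,190).
- **Jig:** (249,189).

I choose the black defenders and the black lever, and will check them in one close crop.

```bash
python3 - <<'E'
from h import *
crops=[]
for n in("top","scene"):
    f=np.load(n+"0.npz");im,d,K,wc=[f[k] for k in("im","d","K","wc")]
    P=cloud(d,K,wc);x,y,z=P[...,0],P[...,1],P[...,2]
    dark=im.max(2)<75
    print(n)
    def rep(name,m):
        if m.sum()<5: print(name,m.sum());return
        q=P[m];c=q.mean(0);w,V=np.linalg.eigh(np.cov(q[:,:2].T));a=np.degrees(np.arctan2(V[1,1],V[0,1]))
        e=(q[:,:2]-c[:2])@V; print(name,m.sum(),c.round(4),"ang",a.round(1),"ext",np.ptp(e,0).round(3),"mid",(c[:2]+V@((e.max(0)+e.min(0))/2)).round(4),"z",np.percentile(q[:,2],[5,50,95]).round(3))
    box=lambda a,b,c,e:(x>a)&(x<b)&(y>c)&(y<e)
    f0=lambda u,v,zz:ray(u,v,K,wc,zz)[:2].round(3)
    if n=="top":
        print("guess def",f0(249,185,.15),"rail",f0(294,200,.15),f0(357,190,.15),"lever",f0(149,195,.05),f0(190,208,.04),"jig",f0(220,183,.01),f0(278,195,.01))
    D=f0(249,185,.15) if n=="top" else D
    rep("def",box(D[0]-.12,D[0]+.12,D[1]-.12,D[1]+.12)&(z>.03)&(z<.2)&dark)
    rep("crown",box(D[0]-.12,D[0]+.12,D[1]-.12,D[1]+.12)&(z>.15)&(z<.2))
    rep("rail",box(.4,.8,-.5,-.12)&(z>.135)&(z<.17))
    rep("lever",box(.4,.75,.22,.55)&(z>.03)&(z<.07)&dark)
    rep("boss",box(.4,.75,.36,.55)&(z>.03)&(z<.07)&dark)
    hsv=cv2.cvtColor(im,cv2.COLOR_BGR2HSV)
    J=box(.45,.8,-.15,.15)&(z<.03)&(hsv[...,1]>60)&(hsv[...,2]>90)
    n_,l,st,ce=cv2.connectedComponentsWithStats(J.astype(np.uint8))
    for i in range(1,n_):
        if st[i,4]>30: rep("jigpart",l==i)
a=cv2.imread("pics/top0.png")[130:270,130:380];cv2.imwrite("pics/crop.png",cv2.resize(a,None,fx=3.2,fy=3.2,interpolation=2)[:600,:800])
E
```

```text
top
guess def [ 0.548 -0.005] rail [ 0.486 -0.183] [ 0.523 -0.436] lever [0.526 0.419] [0.47  0.246] jig [0.582 0.121] [ 0.526 -0.132]
def 414 [ 0.5523 -0.0015  0.1195] ang 169.5 ext [0.113 0.179] mid [0.5643 0.0236] z [0.06  0.133 0.162]
crown 136 [ 0.5597 -0.0026  0.1584] ang 170.7 ext [0.034 0.099] mid [ 0.5642 -0.0034] z [0.151 0.159 0.164]
rail 341 [ 0.551  -0.3143  0.1478] ang 56.9 ext [0.229 0.409] mid [ 0.581  -0.2643] z [0.142 0.148 0.153]
lever 355 [0.539  0.3552 0.0475] ang 164.2 ext [0.273 0.371] mid [0.5531 0.3681] z [0.035 0.047 0.061]
boss 184 [0.5495 0.4128 0.0478] ang 168.6 ext [0.167 0.349] mid [0.5633 0.4336] z [0.034 0.048 0.059]
jigpart 331 [0.5744 0.0666 0.0119] ang 66.6 ext [0.076 0.112] mid [0.5755 0.065 ] z [0.005 0.012 0.018]
jigpart 319 [ 0.5352 -0.0623  0.0119] ang 71.4 ext [0.072 0.113] mid [ 0.5359 -0.0669] z [0.006 0.012 0.018]
scene
def 689 [0.5704 0.0021 0.1046] ang 169.9 ext [0.176 0.176] mid [ 0.562  -0.0079] z [0.039 0.099 0.162]
crown 179 [ 5.616e-01 -3.000e-04  1.581e-01] ang 168.3 ext [0.037 0.097] mid [ 0.5586 -0.0022] z [0.151 0.159 0.164]
rail 371 [ 0.5668 -0.2988  0.1481] ang 49.4 ext [0.231 0.408] mid [ 0.5946 -0.255 ] z [0.139 0.149 0.154]
lever 492 [0.5087 0.3631 0.0452] ang 77.1 ext [0.169 0.243] mid [0.4576 0.3793] z [0.033 0.046 0.053]
boss 266 [0.5217 0.4118 0.046 ] ang 123.6 ext [0.084 0.19 ] mid [0.4875 0.4547] z [0.034 0.047 0.053]
jigpart 66 [ 0.5289 -0.1121  0.0131] ang 177.3 ext [0.042 0.071] mid [ 0.5254 -0.1078] z [0.009 0.013 0.017]
jigpart 773 [0.5653 0.0307 0.0128] ang 72.6 ext [0.071 0.19 ] mid [0.5633 0.0268] z [0.008 0.013 0.018]
```

View pics/crop.png

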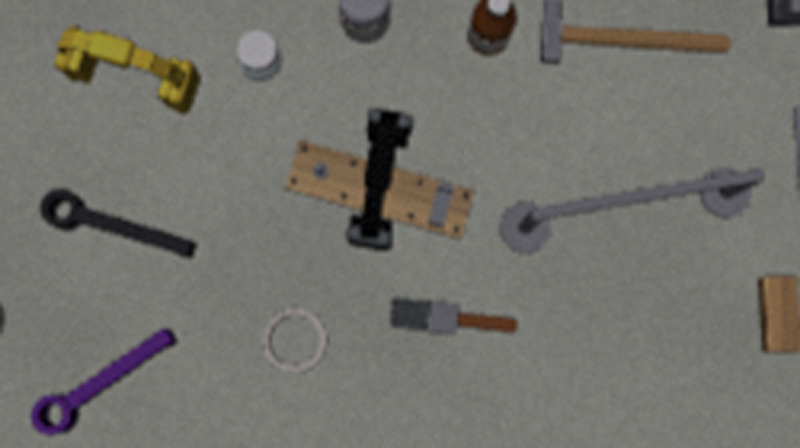

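The crop shows the black defenders over the jig with the crown at (379,180), the black lever with its boss at (63,208) and toe at (192,248), and the rail from (535,215) to (760,175). The purple and yellow look-alikes are clearly separate. Next I go above the crown.

{"api": "move_arm", "payload": {"rows": "0 0 -6.5 0 0 -0.03 0.0876; 0 0 -6.5 0 0 -0.03 0.0876; 0 0 0 0.033 0.047 -0.01 0.0876; 0 0 0 0.033 0.047 -0.01 0.0876; 0 0 0 0.033 0.047 -0.01 0.0876; 0 0 0 0.033 0.047 -0.01 0.0876; 0 0 0 0.033 0.047 -0.01 0.0876; 0 0 0 0.033 0.047 -0.01 0.0876"}}

```text
t: 1.1
eef_pos: [0.4095, 0.308, 0.3274]
ee_rot: [3.142, 0.0, -0.173]
force: [0.8, 0.4, 0.1]
width: 0.0876
gripper_force: 0.0
```

{"api": "move_arm", "payload": {"rows": "0 0 0 0.033 0.047 0 0.0876; 0 0 0 0.033 0.047 0 0.0876; 0 0 0 0.033 0.047 0 0.0876; 0 0 0 0.033 0.047 0 0.0876; 0 0 0 0.033 0.047 0 0.0876; 0 0 0 0.033 0.047 0 0.0876; 0 0 0 0 0 0 0.0876; 0 0 0 0 0 0 0.0876"}}

```text
t: 2.1
eef_pos: [0.5556, -0.0022, 0.3266]
ee_rot: [3.141, 0.001, -0.174]
force: [-0.7, 0.6, -0.8]
width: 0.0875
gripper_force: 0.0
```

```bash
python3 - <<'E'
from h import *
im,d,K,wc=grab("wrist","pics/w1.png");np.savez("w1.npz",im=im,d=d,K=K,wc=wc)
P=cloud(d,K,wc);z=P[...,2];print(wc.round(3),K.round(0)[0])
dark=(im.max(2)<80)
m=(z>.15)&(z<.175)
q=P[m];print(m.sum(),q.mean(0))
v,u=np.nonzero(m);print(u.min(),u.max(),v.min(),v.max())
m2=((z>.157)&(z<.166)).astype(np.uint8)
n,l,st,ce=cv2.connectedComponentsWithStats(m2);i=1+st[1:,4].argmax();q=P[l==i]
(c,s,a)=cv2.minAreaRect((q[:,:2]*1000).astype(np.float32));print(c,s,a,q.mean(0))
E
```

```text
[[-0.172 -0.938 -0.301  0.637]
 [-0.985  0.164  0.052 -0.016]
 [ 0.001  0.306 -0.952  0.504]
 [ 0.     0.     0.     1.   ]] [311.   0. 257.]
1853 [ 0.55452355 -0.0323681   0.15707069]
242 511 128 193
(559.2973022460938, -2.8267173767089844) (31.73418426513672, 53.765647888183594) 79.27452087402344 [ 0.55988897 -0.00269516  0.15956191]
```

View pics/w1.png

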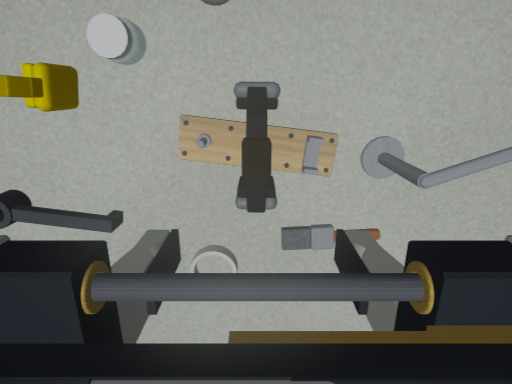

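The wrist view shows the black crown pad at (257,160), the jig pin at (204,140) and the fork at (314,153). The pad centre is (0.559, -0.003) with its top at 0.160. I go down onto the pad's 34 mm sides.

{"api": "move_arm", "payload": {"rows": "0 0 0.7 0.004 0 0.04 0.0876; 0 0 0 0 0 0.04 0.0876; 0 0 0 0 0 0.04 0.0876; 0 0 0 0 0 0.03 0.0876; 0 0 0 0 0 0.02 0.0876; 0 0 0 0 0 0.0105 0.0876; 0 0 0 0 0 0 0.0876; 0 0 0 0 0 0 0.0876"}}

```text
t: 3.15
eef_pos: [0.5603, -0.0021, 0.1477]
ee_rot: [-3.141, -0.001, -0.184]
force: [0.2, 0.4, 0.1]
width: 0.0877
gripper_force: 0.0
```

```bash
python3 - <<'E'
from h import *
for n in("top","scene"):
    f=np.load(n+"0.npz");im,d,K,wc=[f[k] for k in("im","d","K","wc")]
    P=cloud(d,K,wc);x,y,z=P[...,0],P[...,1],P[...,2]
    m=((x>.42)&(x<.62)&(y>-.5)&(y<-.13)&(z>.125)&(z<.165)).astype(np.uint8)
    nn,l,st,ce=cv2.connectedComponentsWithStats(m,connectivity=8)
    for i in range(1,nn):
        if st[i,4]>40:
            v,u=np.nonzero(l==i);q=np.array([ray(a,b,K,wc,.146) for a,b in zip(u,v)])
            (c,s,a)=cv2.minAreaRect((q[:,:2]*1000).astype(np.float32));print(n,st[i],np.round(c,1),np.round(s,1),round(a,1),q.mean(0).round(4))
E
```

```text
top [296 183  73  17 300] [ 521.  -336.5] [ 17.3 296.4] 9.4 [ 0.5215 -0.3361  0.146 ]
scene [176 113  62  39 320] [ 527.3 -330.8] [ 31.  307.3] 9.2 [ 0.5227 -0.3298  0.146 ]
```

{"api": "move_arm", "payload": {"rows": "0 0 0 0 0 0.003 0.0876; 0 0 0 0 0 0 0.02; 0 0 0 0 0 0 0.02; 0 0 0 0 0 0 0.02; 0 0 0 0 0 0 0.02; 0 0 0 0 0 0 0.02; 0 0 0 0 0 0 0.02; 0 0 0 0 0 0 0.02", "squeeze": 30}}

```text
t: 4.15
eef_pos: [0.5597, -0.0027, 0.1436]
ee_rot: [3.142, 0.0, -0.185]
force: [0.0, 1.1, -0.4]
width: 0.0237
gripper_force: 0.0
```

```bash
python3 - <<'E'
from h import *
im,d,K,wc=grab("wrist","pics/w2.png");s=arm.get_state();print(s["width"],s["gripper_force"],s["eef_pos"],s["force"])
E
```

```text
0.022269077827161587 0.0 [ 0.55973788 -0.00264845  0.14365896] [ 0.35961855  0.89423144 -0.23227877]
```

View pics/w2.png

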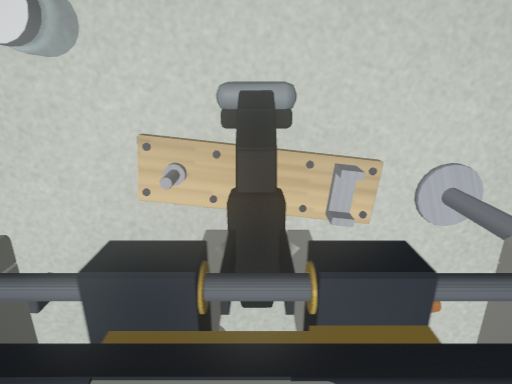

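The picture shows the fingers at about (218,270) and (298,270) on either side of the pad at (257,230). They are still closing, so I wait.

{"api": "move_arm", "payload": {"rows": "0 0 0 0 0 0 0.01; 0 0 0 0 0 0 0.01; 0 0 0 0 0 0 0.01"}}

```text
t: 4.58
eef_pos: [0.5597, -0.0027, 0.1437]
ee_rot: [-3.142, 0.0, -0.185]
force: [-0.6, 0.6, -0.2]
width: 0.0103
gripper_force: 0.0
```

```bash
python3 - <<'E'
from h import *
im,d,K,wc=grab("wrist","pics/w3.png");s=arm.get_state();print(s["width"],s["gripper_force"])
M=np.array(arm.camera_model("wrist")["mount"]);print(M.round(3))
for p in([0,0,0],[0,0,.008],[0,.02,0],[0,0,-.011]):
    c=np.linalg.inv(M)@np.r_[p,1];print(p,(K@(c[:3]/c[2]))[:2].round(0))
P=cloud(d,K,wc)
for v in range(180,320,8): print(v,[tuple((P[v,u]*1000).round(0)) for u in(230,257,285)], im[v,257])
E
```

```text
0.010010188545058722 0.0
[[ 0.001 -0.952 -0.305  0.083]
 [ 1.     0.001  0.001 -0.   ]
 [-0.    -0.305  0.952 -0.178]
 [ 0.     0.     0.     1.   ]]
[0, 0, 0] [257. 229.]
[0, 0, 0.008] [257. 224.]
[0, 0.02, 0] [289. 229.]
[0, 0, -0.011] [257. 237.]
180 [(np.float64(559.0), np.float64(26.0), np.float64(11.0)), (np.float64(593.0), np.float64(-9.0), np.float64(151.0)), (np.float64(549.0), np.float64(-30.0), np.float64(12.0))] [60 65 68]
188 [(np.float64(550.0), np.float64(28.0), np.float64(12.0)), (np.float64(588.0), np.float64(-8.0), np.float64(152.0)), (np.float64(540.0), np.float64(-29.0), np.float64(11.0))] [59 63 66]
196 [(np.float64(587.0), np.float64(8.0), np.float64(153.0)), (np.float64(586.0), np.float64(-7.0), np.float64(157.0)), (np.float64(532.0), np.float64(-27.0), np.float64(13.0))] [46 54 58]
204 [(np.float64(584.0), np.float64(8.0), np.float64(158.0)), (np.float64(582.0), np.float64(-7.0), np.float64(160.0)), (np.float64(578.0), np.float64(-22.0), np.float64(157.0))] [51 57 60]
212 [(np.float64(580.0), np.float64(9.0), np.float64(160.0)), (np.float64(577.0), np.float64(
[... 1877 characters left out ...]
.float64(589.0), np.float64(-8.0), np.float64(248.0)), (np.float64(586.0), np.float64(-15.0), np.float64(246.0))] [113 107 102]
300 [(np.float64(585.0), np.float64(1.0), np.float64(245.0)), (np.float64(584.0), np.float64(-7.0), np.float64(245.0)), (np.float64(583.0), np.float64(-15.0), np.float64(246.0))] [99 93 90]
308 [(np.float64(583.0), np.float64(1.0), np.float64(246.0)), (np.float64(390.0), np.float64(29.0), np.float64(2.0)), (np.float64(580.0), np.float64(-15.0), np.float64(245.0))] [170 178 174]
316 [(np.float64(575.0), np.float64(3.0), np.float64(239.0)), (np.float64(377.0), np.float64(32.0), np.float64(-1.0)), (np.float64(571.0), np.float64(-14.0), np.float64(238.0))] [173 180 176]
```

View pics/w3.png

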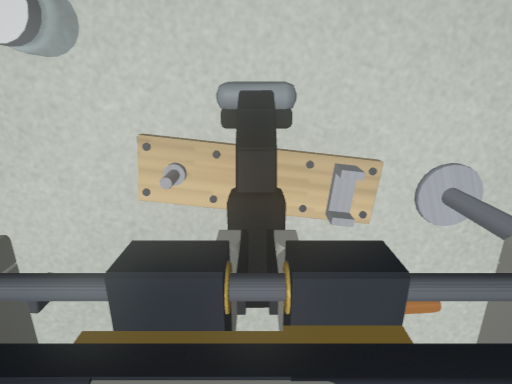

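```bash
python3 - <<'E'
from h import *
print(arm.finger_overhang, [a for a in dir(arm) if a[0]!='_'])
im,d,K,wc=grab("wrist");s=arm.get_state();np.savez("w3.npz",im=im,d=d,K=K,wc=wc)
P=cloud(d,K,wc)
for v in range(224,262,2): print(v,[(u,*(P[v,u]*1000).round(0).astype(int)) for u in(222,230,238,245,270,278,290)])
cv2.imwrite("pics/w3c.png",cv2.resize(im[180:330,180:340],None,fx=4.5,fy=3.9,interpolation=2)[:600,:800])
E
```

```text
0.008 ['Unreachable', 'camera_model', 'finger_overhang', 'get_state', 'grab_frame', 'job_done']
224 [(222, np.int64(507), np.int64(47), np.int64(1)), (230, np.int64(572), np.int64(11), np.int64(158)), (238, np.int64(572), np.int64(6), np.int64(161)), (245, np.int64(572), np.int64(2), np.int64(161)), (270, np.int64(569), np.int64(-12), np.int64(161)), (278, np.int64(567), np.int64(-16), np.int64(158)), (290, np.int64(493), np.int64(-28), np.int64(0))]
226 [(222, np.int64(505), np.int64(48), np.int64(0)), (230, np.int64(571), np.int64(11), np.int64(158)), (238, np.int64(571), np.int64(6), np.int64(160)), (245, np.int64(570), np.int64(2), np.int64(160)), (270, np.int64(567), np.int64(-11), np.int64(160)), (278, np.int64(567), np.int64(-16), np.int64(160)), (290, np.int64(490), np.int64(-28), np.int64(-1))]
228 [(222, np.int64(502), np.int64(48), np.int64(-1)), (230, np.int64(570), np.int64(11), np.int64(158)), (238, np.int64(570), np.int64(7), np.int64(160)), (245, np.int64(569), np.int64(3), np.int64(160)), (270, np.int64(566), np.int64(-11), np.int64(159)), (278, np.int64(566), np.int
[... 5157 characters left out ...]
99), np.int64(0), np.int64(244)), (230, np.int64(592), np.int64(0), np.int64(233)), (238, np.int64(571), np.int64(4), np.int64(196)), (245, np.int64(570), np.int64(1), np.int64(195)), (270, np.int64(568), np.int64(-10), np.int64(195)), (278, np.int64(568), np.int64(-14), np.int64(197)), (290, np.int64(596), np.int64(-19), np.int64(245))]
260 [(222, np.int64(599), np.int64(0), np.int64(246)), (230, np.int64(591), np.int64(0), np.int64(233)), (238, np.int64(570), np.int64(4), np.int64(197)), (245, np.int64(570), np.int64(1), np.int64(197)), (270, np.int64(568), np.int64(-10), np.int64(197)), (278, np.int64(568), np.int64(-14), np.int64(198)), (290, np.int64(596), np.int64(-18), np.int64(246))]
```

View pics/w3c.png

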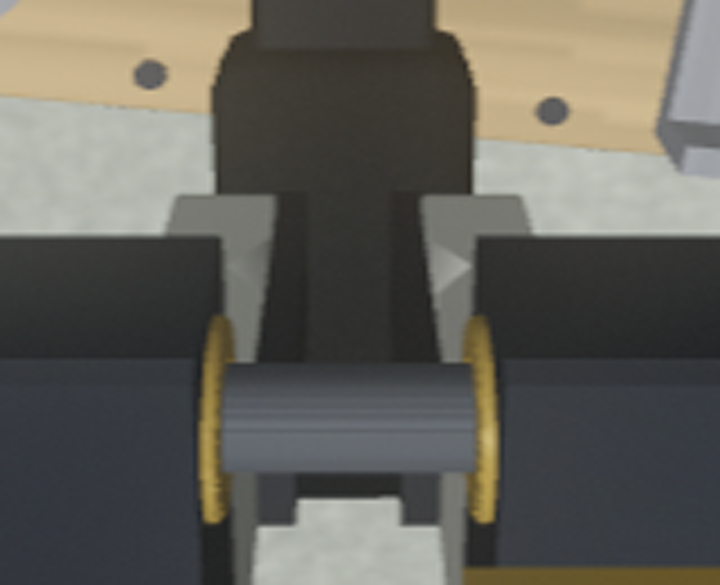

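The close crop shows the finger ends at about (245,195) and (470,195) in the crop, with depth z ≈ 0.168. They close above the pad, so the real fingertips lie about 24 mm behind the reported TCP, not 8 mm ahead of it. I open, go 28 mm deeper and close again.

{"api": "move_arm", "payload": {"rows": "0 0 0 0 0 0 0.07; 0 0 0 0 0 0 0.07; 0 0 0 0 0 0 0.07; 0 0 0 0 0 0 0.07; 0 0 0 0 0 0 0.07; 0 0 0 0 0 0 0.07; 0 0 0 0 0 0 0.07; 0 0 0 0 0 0 0.07"}}

```text
t: 5.68
eef_pos: [0.5597, -0.0026, 0.1436]
ee_rot: [3.142, 0.0, -0.185]
force: [0.1, -0.2, 0.1]
width: 0.0699
gripper_force: 0.0
```

{"api": "move_arm", "payload": {"rows": "0 0 0 0 0 0.01 0.07; 0 0 0 0 0 0.01 0.07; 0 0 0 0 0 0.008 0.07; 0 0 0 0 0 0 0.02; 0 0 0 0 0 0 0.02; 0 0 0 0 0 0 0.02; 0 0 0 0 0 0 0.02; 0 0 0 0 0 0 0.02"}}

```text
t: 6.68
eef_pos: [0.5599, -0.0026, 0.1159]
ee_rot: [-3.141, -0.0, -0.185]
force: [0.1, -0.5, 1.1]
width: 0.0338
gripper_force: 30.0
```

{"api": "move_arm", "payload": {"rows": "0 0 0 0 0 0 0.02; 0 0 0 0 0 0 0.02"}}

```text
t: 6.92
eef_pos: [0.5599, -0.0026, 0.1159]
ee_rot: [-3.141, -0.0, -0.185]
force: [-0.4, 1.0, 2.9]
width: 0.0339
gripper_force: 30.0
```

{"api": "move_arm", "payload": {"rows": "0 0 0 0 0 -0.02 0.02; 0 0 0 0 0 -0.04 0.02; 0 0 0 0 0 -0.04 0.02; 0 0 0 0 0 -0.04 0.02; 0 0 0 0 0 -0.04 0.02; 0 0 0 0 0 -0.02 0.02; 0 0 -10 0 0 0 0.02; 0 0 -10 0 0 0 0.02"}}

```text
t: 7.92
eef_pos: [0.5592, -0.0026, 0.3151]
ee_rot: [-3.141, 0.001, 0.169]
force: [0.2, -0.2, -2.8]
width: 0.0337
gripper_force: 30.0
```

{"api": "move_arm", "payload": {"rows": "0 0 0 -0.01 0.03 0 0.02; 0 0 0 -0.01 0.04 0 0.02; 0 0 0 -0.014 0.05 0 0.02; 0 0 0 -0.014 0.05 0 0.02; 0 0 0 -0.014 0.05 0 0.02; 0 0 0 -0.014 0.05 0 0.02; 0 0 0 -0.01 0.03 0 0.02; 0 0 0 -0.007 0.02 0 0.02"}}

```text
t: 8.93
eef_pos: [0.5194, -0.3348, 0.3145]
ee_rot: [-3.14, 0.002, 0.163]
force: [-0.4, 0.3, -2.1]
width: 0.0336
gripper_force: 30.0
```

```bash
python3 - <<'E'
from h import *
s=arm.get_state();print(s["t"],s["eef_pos"],s["ee_rot"],s["force"],s["width"])
im,d,K,wc=grab("wrist","pics/w4.png");np.savez("w4.npz",im=im,d=d,K=K,wc=wc)
it,dt,Kt,wt=grab("top","pics/top4.png")
P=cloud(d,K,wc);z=P[...,2]
m=((z>.12)&(z<.165)&(P[...,1]<-.13)&(P[...,1]>-.52)&(P[...,0]>.4)&(P[...,0]<.62)).astype(np.uint8)
nn,l,st,ce=cv2.connectedComponentsWithStats(m)
for i in range(1,nn):
    if st[i,4]>150:
        v,u=np.nonzero((l==i)&(z>.138)); q=P[v,u]; c=q[:,:2].mean(0);w,V=np.linalg.eigh(np.cov(q[:,:2].T));print(st[i],c.round(4),np.degrees(np.arctan2(V[1,1],V[0,1])).round(1),q.min(0).round(3),q.max(0).round(3))
cv2.imwrite("pics/c4.png",np.hstack([cv2.resize(im,(400,300)),cv2.resize(it[100:280,180:420],(400,300))]))
E
```

```text
8.925 [ 0.51937439 -0.3347851   0.31451991] [-3.14033835e+00  1.60464309e-03  1.62523157e-01] [-0.40825293  0.26826857 -2.11946805] 0.03364900973594442
[ 131  152  102   21 1487] [ 0.5074 -0.2495] 99.3 [ 0.488 -0.307  0.138] [ 0.523 -0.191  0.152]
[ 282  152  109   21 1541] [ 0.5362 -0.4222] 99.8 [ 0.518 -0.486  0.138] [ 0.554 -0.361  0.152]
```

View pics/c4.png

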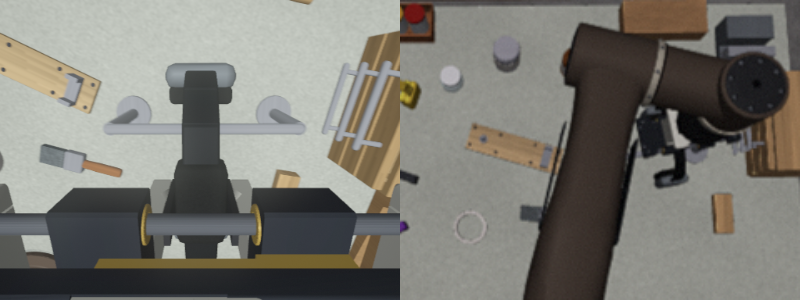

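The wrist view (left) shows the crown at (200,180) with the bar running from (105,128) to (305,128) behind it, centred and parallel. The measured bar middle is about (0.522, -0.337) at 99.5°. I lower the defenders.

{"api": "move_arm", "payload": {"rows": "0 0 0 0.002 0.002 0.02 0.02; 0 0 0 0 0 0.035 0.02; 0 0 0 0 0 0.035 0.02; 0 0 0 0 0 0.03 0.02; 0 0 0 0 0 0.02 0.02; 0 0 0 0 0 0.015 0.02; 0 0 0 0 0 0.01 0.02; 0 0 0 0 0 0 0.02"}}

```text
t: 10.02
eef_pos: [0.5224, -0.3349, 0.1503]
ee_rot: [-3.141, 0.001, 0.164]
force: [0.1, -0.7, -2.3]
width: 0.0342
gripper_force: 30.0
```

{"api": "move_arm", "payload": {"rows": "0 0 0 0 0 0.006 0.02; 0 0 0 0 0 0.004 0.02; 0 0 0 0 0 0.002 0.02; 0 0 0 0 0 0 0.02"}}

```text
t: 10.52
eef_pos: [0.5224, -0.3352, 0.1386]
ee_rot: [-3.142, 0.0, 0.164]
force: [-0.1, 0.2, -2.5]
width: 0.0337
gripper_force: 30.0
```

{"api": "move_arm", "payload": {"rows": "0 0 0 0 0 0.003 0.02; 0 0 0 0 0 0.002 0.02; 0 0 0 0 0 0 0.02"}}

```text
t: 10.9
eef_pos: [0.5224, -0.3352, 0.1334]
ee_rot: [-3.141, 0.0, 0.164]
force: [0.4, 0.2, -1.7]
width: 0.0337
gripper_force: 30.0
```

{"api": "move_arm", "payload": {"rows": "0 0 0 0 0 0.001 0.02; 0 0 0 0 0 0.001 0.02; 0 0 0 0 0 0 0.02"}}

```text
t: 11.28
eef_pos: [0.5226, -0.3352, 0.1319]
ee_rot: [3.141, -0.0, 0.164]
force: [-0.1, -0.2, -0.7]
width: 0.0344
gripper_force: 30.0
```

The bar now carries most of the weight, so I release.

{"api": "move_arm", "payload": {"rows": "0 0 0 0 0 0 0.04; 0 0 0 0 0 0 0.045; 0 0 0 0 0 0 0.06; 0 0 0 0 0 0 0.07; 0 0 0 0 0 0 0.0876; 0 0 0 0 0 0 0.0876; 0 0 0 0 0 -0.01 0.0876; 0 0 0 0 0 -0.03 0.0876"}}

```text
t: 12.28
eef_pos: [0.5216, -0.3349, 0.1711]
ee_rot: [-3.14, 0.003, 0.164]
force: [0.6, 0.1, 1.4]
width: 0.0873
gripper_force: 0.0
```

{"api": "move_arm", "payload": {"rows": "0 0 0 0 0 -0.04 0.0876; 0 0 0 0 0 -0.04 0.0876; 0 0 0 0 0 -0.04 0.0876; 0 0 0 0 0 -0.03 0.0876; 0 0 0 0 0 0 0.0876"}}

```text
t: 12.9
eef_pos: [0.5235, -0.3358, 0.3256]
ee_rot: [3.138, -0.005, 0.164]
force: [0.7, -0.9, -1.2]
width: 0.0875
gripper_force: 0.0
```

```bash
python3 - <<'E'
from h import *
s=arm.get_state();print(s["t"],s["eef_pos"],s["ee_rot"],s["q"])
im,d,K,wc=grab("wrist");P=cloud(d,K,wc);z=P[...,2]
m=((z>.168)&(z<.185)&(np.hypot(P[...,0]-.52,P[...,1]+.336)<.1))
q=P[m].astype(np.float32);print(m.sum(),q.mean(0),cv2.minAreaRect(q[:,:2]*1000),np.percentile(q[:,2],[5,50,95]))
# jig/lever refined from scene view too
f=np.load("w1.npz");im,d,K,wc=[f[k] for k in("im","d","K","wc")]
P=cloud(d,K,wc);x,y,z=P[...,0],P[...,1],P[...,2]
hsv=cv2.cvtColor(im,cv2.COLOR_BGR2HSV)
J=(hsv[...,1]>60)&(abs(z-.012)<.008)&(x>.45)&(x<.7)&(abs(y)<.2)
v,u=np.nonzero(J);q=np.array([ray(a,b,K,wc,.012)[:2] for a,b in zip(u,v)]).astype(np.float32)*1000
print("jig",cv2.minAreaRect(q))
E
```

```text
12.9 [ 0.52345478 -0.33582953  0.32556683] [ 3.13839334 -0.00497451  0.16407764] [-2.56313859e-01  2.17634305e-01  8.04944728e-02  8.99751798e-04
 -1.42780949e+00  1.99105426e+00]
1520 [ 0.5235115  -0.33524546  0.17492485] ((521.2388305664062, -335.30877685546875), (66.03623962402344, 33.30751037597656), 10.1404390335083) [0.17045753 0.17545529 0.17702272]
jig ((552.8362426757812, -2.37188720703125), (247.17007446289062, 69.40074920654297), 73.17032623291016)
```

The defenders hang level with the crown top at 0.176, and they are free of the gripper. I pass over the jig to measure it unobstructed.

{"api": "move_arm", "payload": {"rows": "0 0 0 0.01 -0.04 0 0.0876; 0 0 0 0.011 -0.048 0 0.0876; 0 0 0 0.011 -0.048 0 0.0876; 0 0 0 0.011 -0.048 0 0.0876; 0 0 0 0.011 -0.048 0 0.0876; 0 0 0 0.011 -0.048 0 0.0876; 0 0 0 0.01 -0.043 0 0.0876; 0 0 0 0 0 0 0.0876"}}

```text
t: 13.95
eef_pos: [0.5434, -0.0018, 0.3207]
ee_rot: [-3.141, 0.002, 0.167]
force: [-0.2, -0.4, -0.1]
width: 0.0877
gripper_force: 0.0
```

```bash
cat > jig.py <<'E'
from h import *
s=arm.get_state();print(s["t"],s["eef_pos"],s["ee_rot"])
im,d,K,wc=grab("wrist","pics/w5.png");np.savez("w5.npz",im=im,d=d,K=K,wc=wc)
P=cloud(d,K,wc);x,y,z=P[...,0],P[...,1],P[...,2]
hsv=cv2.cvtColor(im,cv2.COLOR_BGR2HSV)
J=(hsv[...,1]>60)&(abs(z-.012)<.008)&(x>.45)&(x<.7)&(abs(y)<.2)
v,u=np.nonzero(J);q=np.array([ray(a,b,K,wc,.012)[:2] for a,b in zip(u,v)]).astype(np.float32)*1000
(c,sz,a)=cv2.minAreaRect(q);print("jig",c,sz,a)
m=((z>.022)&(z<.06)&(x>.48)&(x<.66)&(abs(y)<.16)).astype(np.uint8)
n,l,st,ce=cv2.connectedComponentsWithStats(m)
for i in range(1,n):
    if st[i,4]>25:
        p=P[l==i];t=p[p[:,2]>np.percentile(p[:,2],95)-.004];print(st[i],"all",p.mean(0).round(4),"top",t.mean(0).round(4),len(t))
E
python3 jig.py
```

```text
13.95 [ 0.5433942  -0.00180503  0.32068858] [-3.14133580e+00  1.56913108e-03  1.67370746e-01]
jig (552.77099609375, -2.6641998291015625) (247.5045928955078, 69.33323669433594) 73.1097640991211
[202 111  10  10  76] all [0.5781 0.0769 0.0455] top [0.5773 0.0778 0.0497] 53
[294 147  32  40 384] all [ 0.5269 -0.0841  0.0311] top [ 0.5277 -0.0849  0.04  ] 163
```

Jig axis is 73.1° and the pin top is at (0.5774, 0.0783). I go over the lever.

{"api": "move_arm", "payload": {"rows": "0 0 0 0.004 -0.045 0 0.0876; 0 0 0 0.004 -0.055 0 0.0876; 0 0 0 0.004 -0.055 0 0.0876; 0 0 0 0.004 -0.055 0 0.0876; 0 0 0 0.004 -0.055 0 0.0876; 0 0 0 0.004 -0.055 0 0.0876; 0 0 0 0.004 -0.05 0 0.0876; 0 0 10.6 0 0 0 0.0876"}}

```text
t: 15.0
eef_pos: [0.5107, 0.3672, 0.3196]
ee_rot: [3.14, 0.002, -0.023]
force: [-1.5, -1.7, -0.6]
width: 0.0876
gripper_force: 0.0
```

{"api": "move_arm", "payload": {"rows": "0 0 10.6 0 0 0 0.0876; 0 0 10.6 0 0 0 0.0876; 0 0 10.6 0 0 0 0.0876; 0 0 10.6 0 0 0 0.0876; 0 0 10.6 0 0 0 0.0876; 0 0 10.6 0 0 0 0.0876; 0 0 10.6 0 0 0 0.0876; 0 0 10.6 0 0 0 0.0876"}}

```text
t: 16.0
eef_pos: [0.5115, 0.364, 0.321]
ee_rot: [3.141, -0.001, -1.509]
force: [0.1, -0.1, -1.8]
width: 0.0877
gripper_force: 0.0
```

{"api": "move_arm", "payload": {"rows": "0 0 10.6 0 0 0 0.0876; 0 0 10.6 0 0 0 0.0876; 0 0 0 0 0 0 0.0876; 0 0 0 0 0 0 0.0876"}}

```text
t: 16.5
eef_pos: [0.5113, 0.3647, 0.3214]
ee_rot: [3.141, -0.001, -1.868]
force: [-0.7, 0.6, -0.2]
width: 0.0872
gripper_force: 0.0
```

```bash
cat > lev.py <<'E'
from h import *
s=arm.get_state();print(s["t"],s["eef_pos"],s["ee_rot"],s["q"].round(2))
im,d,K,wc=grab("wrist","pics/w6.png");np.savez("w6.npz",im=im,d=d,K=K,wc=wc)
P=cloud(d,K,wc);x,y,z=P[...,0],P[...,1],P[...,2]
m=((im.max(2)<110)&(z>.03)&(z<.06)&(y>.2)&(y<.5)&(x>.4)&(x<.62)).astype(np.uint8)
n,l,st,ce=cv2.connectedComponentsWithStats(m);i=1+st[1:,4].argmax()
L=l==i;p=P[L];print(st[i],p.min(0).round(3),p.max(0).round(3))
c=p[:,:2].mean(0);w,V=np.linalg.eigh(np.cov(p[:,:2].T));a=V[:,1]*np.sign(V[1,1]);n_=np.array([-a[1],a[0]])
e=(p[:,:2]-c)@a;f=(p[:,:2]-c)@n_
bar=(e<e.max()-.07)&(e>e.min()+.01)&(p[:,2]>.040)&(p[:,2]<.050)
# bar centreline by edges midpoints in bins
B=[]
for k in np.arange(e.min()+.012,e.max()-.07,.006):
    g=bar&(abs(e-k)<.003)
    if g.sum()>5: B.append((k,(f[g].min()+f[g].max())/2,np.ptp(f[g])))
B=np.array(B);k=np.polyfit(B[:,0],B[:,1],1);print("width",np.median(B[:,2]).round(4),"res",np.std(B[:,1]-np.polyval(k,B[:,0])).round(4))
ang=np.degrees(np.arctan2(a[1],a[0])+np.arctan(k[0]))
top=p[:,2]>.0465;bp=p[top&(e>e.max()-.06)]
(bc,br)=cv2.minEnclosingCircle((bp[:,:2]*1000).astype(np.float32))
print("angle",ang.round(2),"boss circ",np.round(bc,1),br,"toe e",(c+a*e.min()+n_*np.polyval(k,e.min())).round(4))
u=np.array([np.cos(np.radians(ang)),np.sin(np.radians(ang))])
print("line pt",(c+a*0.02+n_*np.polyval(k,.02)).round(4),"balance via boss",(np.array(bc)/1000-.054*u).round(4))
E
python3 lev.py
```

```text
16.5 [0.51131787 0.36466599 0.32138303] [ 3.14141025e+00 -5.08454053e-04 -1.86774460e+00] [ 0.93  0.23  0.09 -0.   -1.43 -1.23]
[ 243   61   33  144 2297] [0.462 0.248 0.03 ] [0.55  0.448 0.052]
width 0.0193 res 0.0002
angle 71.99 boss circ [524.1 417.8] 30.221895217895508 toe e [0.4701 0.2511]
line pt [0.5088 0.3703] balance via boss [0.5074 0.3665]
```

View pics/w6.png

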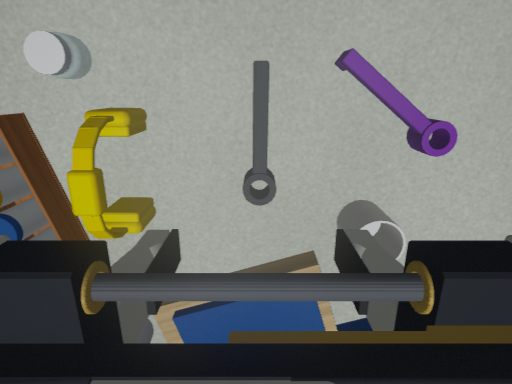

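The picture shows the black lever with its bore at (260,185) and toe at (261,65). The purple one is at (400,100) and is not meant. I pin down the bore from the silhouette ends cast at their true heights.

```bash
python3 - <<'E'
from h import *
f=np.load("w6.npz");im,d,K,wc=[f[k] for k in("im","d","K","wc")]
g=(im[50:215,225:295].max(2)<100).astype(np.uint8)
n,l,st,ce=cv2.connectedComponentsWithStats(g);i=1+st[1:,4].argmax();v,u=np.nonzero(l==i);u+=225;v+=50
print(st[i])
a=np.radians(72);ax=np.array([np.cos(a),np.sin(a)]);nr=np.array([-ax[1],ax[0]])
for zz in(.046,.05):
    q=np.array([ray(p,r,K,wc,zz)[:2] for p,r in zip(u,v)]);e=q@ax;fl=q@nr
    B=e>e.max()-.04; bar=(e>e.min()+.02)&(e<e.min()+.1)
    print(zz,"e",e.min().round(4),e.max().round(4),"boss lat",fl[B].min().round(4),fl[B].max().round(4),"bar lat",((fl[bar].min()+fl[bar].max())/2).round(4),"barw",np.ptp(fl[bar]).round(4))
# bore hole
h=cv2.morphologyEx((l==i).astype(np.uint8),cv2.MORPH_CLOSE,np.ones((3,3)))
cs,hi=cv2.findContours(h,cv2.RETR_CCOMP,2)
for c,k in zip(cs,hi[0]):
    if k[3]>=0: m=cv2.moments(c);print("hole",m["m00"],m["m10"]/max(m["m00"],1)+225,m["m01"]/max(m["m00"],1)+50)
E
```

```text
[  18   11   33  144 2404]
0.046 e 0.3842 0.5902 boss lat -0.3934 -0.3444 bar lat -0.3698 barw 0.0206
0.05 e 0.3845 0.5887 boss lat -0.3933 -0.3447 bar lat -0.3698 barw 0.0205
hole 140.0 258.9428571428571 184.35595238095237
```

{"api": "move_arm", "payload": {"rows": "0 0 1 -0.0055 0.004 0.03 0.06; 0 0 0 0 0 0.055 0.06; 0 0 0 0 0 0.055 0.06; 0 0 0 0 0 0.055 0.06; 0 0 0 0 0 0.045 0.06; 0 0 0 0 0 0.03 0.06; 0 0 0 0 0 0.02 0.06; 0 0 0 0 0 0 0.06"}}

```text
t: 17.55
eef_pos: [0.5081, 0.3706, 0.0299]
ee_rot: [3.14, -0.003, -1.887]
force: [1.0, 0.1, 0.3]
width: 0.0595
gripper_force: 0.0
```

```bash
python3 - <<'E'
from h import *
s=arm.get_state();print(s["t"],s["eef_pos"],s["ee_rot"],s["force"])
im,d,K,wc=grab("wrist","pics/w7.png");np.savez("w7.npz",im=im,d=d,K=K,wc=wc)
E
```

```text
17.55 [0.50806358 0.37064882 0.02991166] [ 3.14031298 -0.00344612 -1.88687763] [0.97074602 0.08329147 0.3401324 ]
```

View pics/w7.png

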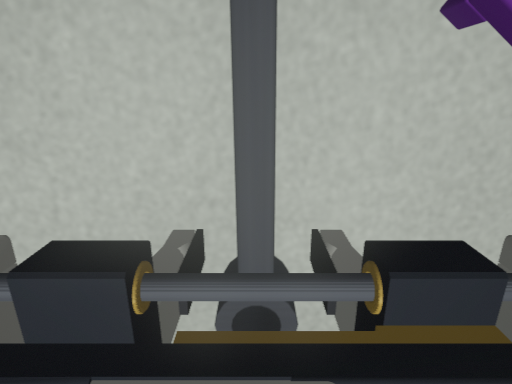

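The bar at col 255 is centred between the fingers (cols 200 and 315). I go down and close.

{"api": "move_arm", "payload": {"rows": "0 0 0 0 0 0.01 0.06; 0 0 0 0 0 0.01 0.06; 0 0 0 0 0 0.007 0.06; 0 0 0 0 0 0.005 0.06; 0 0 0 0 0 0 0.06"}}

```text
t: 18.23
eef_pos: [0.5087, 0.3716, -0.0008]
ee_rot: [3.141, -0.001, -1.889]
force: [0.1, -0.2, 0.6]
width: 0.0598
gripper_force: 0.0
```

{"api": "move_arm", "payload": {"rows": "0 0 0 0 0 0 0.01; 0 0 0 0 0 0 0.01; 0 0 0 0 0 0 0.01; 0 0 0 0 0 0 0.01; 0 0 0 0 0 0 0.01; 0 0 0 0 0 0 0.01; 0 0 0 0 0 0 0.01", "squeeze": 55}}

```text
t: 19.1
eef_pos: [0.5091, 0.3718, -0.0002]
ee_rot: [-3.141, 0.0, -1.889]
force: [0.8, -1.6, 0.9]
width: 0.0219
gripper_force: 55.0
```

{"api": "move_arm", "payload": {"rows": "0 0 0 0 0 -0.01 0.01; 0 0 0 0 0 -0.02 0.01; 0 0 0 0 0 -0.03 0.01; 0 0 0 0 0 -0.03 0.01; 0 0 0 0 0 -0.02 0.01; 0 0 0 0 0 0 0.01; 0 0 0 0 0 0 0.01"}}

```text
t: 19.98
eef_pos: [0.5078, 0.371, 0.1082]
ee_rot: [3.14, -0.002, -1.889]
force: [-0.9, 0.2, -7.0]
width: 0.0216
gripper_force: 55.0
```

```bash
cat > tilt.py <<'E'
from h import *
s=arm.get_state();print(s["t"],s["eef_pos"],s["ee_rot"],s["force"].round(2),s["moment"].round(3),s["width"],s["gripper_force"])
im,d,K,wc=grab("wrist");P=cloud(d,K,wc)
M=np.array(arm.camera_model("wrist")["mount"]);T=cloud(d,K,M)  # tool coords
m=(im.max(2)<110)&(abs(T[...,1])<.02)&(T[...,0]>.02)&(T[...,0]<.14)&(T[...,2]>-.1)&(T[...,2]<.02)
m[230:]=False
t=T[m];k=np.polyfit(t[:,0],t[:,2],1);r=t[:,2]-np.polyval(k,t[:,0]);g=abs(r)<.004;k=np.polyfit(t[g,0],t[g,2],1)
B=[(a,(lambda w:(w.min()+w.max())/2)(t[g&(abs(t[:,0]-a)<.003),1])) for a in np.arange(.03,.12,.006) if (g&(abs(t[:,0]-a)<.003)).sum()>5]
B=np.array(B);ky=np.polyfit(B[:,0],B[:,1],1)
print("n",g.sum(),"slope deg z",np.degrees(k[0]).round(2),"top z at 0",k[1].round(4),"yaw deg in tool",np.degrees(ky[0]).round(2),"y at 0",ky[1].round(4),"toe end x",np.percentile(t[g,0],99.7).round(4))
E
python3 tilt.py
```

```text
19.975 [0.50779108 0.37101255 0.10822947] [ 3.14005259e+00 -1.93218531e-03 -1.88900797e+00] [-0.92  0.21 -6.95] [ 0.035 -0.036 -0.017] 0.02159251276747623 54.966076612472534
n 11764 slope deg z -0.04 top z at 0 -0.046 yaw deg in tool -0.34 y at 0 0.0006 toe end x 0.1147
```

The lever hangs level: slope 0.04°, width 21.6 mm and weight about 6 N. I carry it over the jig at height.

{"api": "move_arm", "payload": {"rows": "0 0 -1 0.02 -0.0098 0 0.01; 0 0 0 0.04 -0.0197 0 0.01; 0 0 0 0.05 -0.0246 0 0.01; 0 0 0 0.05 -0.0246 0 0.01; 0 0 0 0.05 -0.0246 0 0.01; 0 0 0 0.05 -0.0246 0 0.01; 0 0 0 0.035 -0.0172 0 0.01; 0 0 0 0.0175 -0.0086 0 0.01"}}

```text
t: 21.02
eef_pos: [0.562, 0.0255, 0.1084]
ee_rot: [3.14, -0.001, -1.873]
force: [-0.0, -0.4, -6.8]
width: 0.0218
gripper_force: 55.0
```

{"api": "move_arm", "payload": {"rows": "0 0 0 0 0 0 0.01; 0 0 0 0 0 0 0.01; 0 0 0 0 0 0 0.01"}}

```text
t: 21.4
eef_pos: [0.5627, 0.0287, 0.1095]
ee_rot: [3.141, -0.0, -1.87]
force: [-0.9, -0.3, -6.4]
width: 0.0214
gripper_force: 55.0
```

```bash
python3 tilt.py; python3 - <<'E'
from h import *
im,d,K,wc=grab("scene","pics/s8.png");np.savez("s8.npz",im=im,d=d,K=K,wc=wc)
cv2.imwrite("pics/s8c.png",cv2.resize(im[120:260,180:360],(772,600),interpolation=2))
E
```

```text
21.4 [0.56272863 0.02870285 0.1094854 ] [ 3.14135290e+00 -2.95215050e-05 -1.86983739e+00] [-0.88 -0.27 -6.4 ] [ 0.077 -0.09   0.03 ] 0.021357026929473236 54.96608912944794
n 11798 slope deg z -0.01 top z at 0 -0.0461 yaw deg in tool -0.22 y at 0 0.0005 toe end x 0.1147
```

View pics/s8c.png

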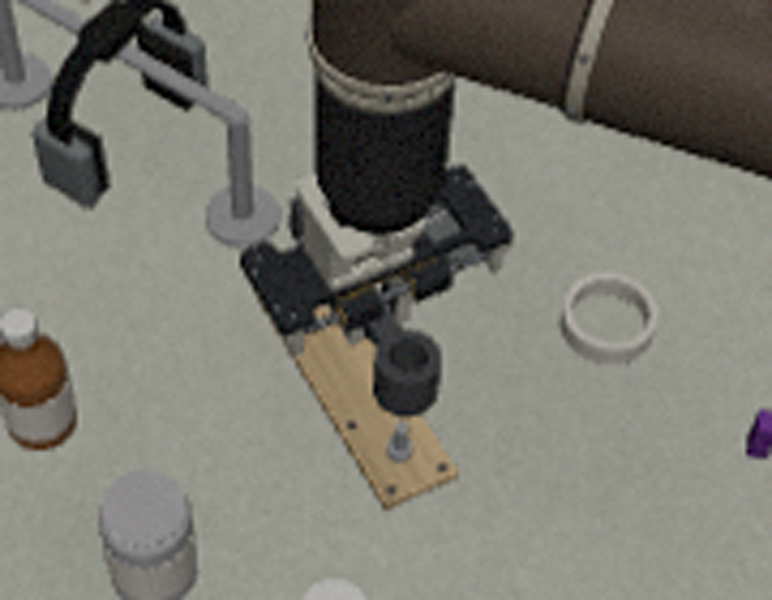

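The scene crop shows the defenders hanging on the rail, at (115,90). The lever boss is at (408,355) above the pin at (402,428). I check the boss against the pin in this same camera.

```bash
python3 - <<'E'
from h import *
f=np.load("s8.npz");im,d,K,wc=[f[k] for k in("im","d","K","wc")]
P=cloud(d,K,wc);x,y,z=P[...,0],P[...,1],P[...,2]
near=np.hypot(x-.578,y-.08)<.06
t=near&(z>.152)&(z<.168)&(np.hypot(x-.578,y-.08)<.035);p=P[t];print("boss top",t.sum(),p.mean(0).round(4),np.ptp(p,0).round(3))
v,u=np.nonzero(t);q=np.array([ray(a,b,K,wc,.1595)[:2] for a,b in zip(u,v)]).astype(np.float32);c,r=cv2.minEnclosingCircle(q*1000);print(np.round(c,1),r)
t=near&(z>.035)&(z<.058);p=P[t];print("pin",t.sum(),p.mean(0).round(4));v,u=np.nonzero(t);print(u.mean(),v.min(),v.max())
a=lambda cx,cy,zz:ray(180+cx*180/772,120+cy*140/600,K,wc,zz).round(4)
print("by eye boss",a(408,355,.1595),"pin",a(403,424,.05))
s=arm.get_state();o=R.from_euler('xyz',s["ee_rot"]).as_matrix()@[-.0534,.0007,0]+s["eef_pos"];print("bore by tool",o.round(4),s["ee_rot"])
E
```

```text
boss top 145 [0.5801 0.0787 0.1596] [0.055 0.059 0.015]
[580.   76.9] 30.36475372314453
pin 14 [0.579  0.0786 0.0472]
273.07142857142856 218 222
by eye boss [0.5785 0.0811 0.1595] pin [0.5745 0.0784 0.05  ]
bore by tool [0.5778 0.0798 0.1096] [ 3.14151741e+00  3.50073413e-05 -1.86989395e+00]
```

Boss and pin agree to within 2 mm. I lower to 25 mm of air.

{"api": "move_arm", "payload": {"rows": "0 0 0 0.001 0 0.008 0.01; 0 0 0 0 0 0.01 0.01; 0 0 0 0 0 0.009 0.01; 0 0 0 0 0 0.005 0.01; 0 0 0 0 0 0.0025 0.01; 0 0 0 0 0 0 0.01; 0 0 0 0 0 0 0.01; 0 0 0 0 0 0 0.01"}}

```text
t: 22.5
eef_pos: [0.5627, 0.0268, 0.0755]
ee_rot: [-3.141, 0.0, -1.871]
force: [-0.2, -0.3, -6.8]
width: 0.0216
gripper_force: 55.0
```

```bash
python3 tilt.py; python3 - <<'E'
from h import *
s=arm.get_state();o=R.from_euler('xyz',s["ee_rot"]).as_matrix()@[-.0534,.0007,0]+s["eef_pos"];print("bore",o.round(4),abs(s["qd"]).max())
im,d,K,wc=grab("scene");P=cloud(d,K,wc);x,y,z=P[...,0],P[...,1],P[...,2]
t=(np.hypot(x-.578,y-.079)<.035)&(z>.115)&(z<.14);p=P[t];print("boss top",t.sum(),p.mean(0).round(4),np.median(p[:,2]))
E
```

```text
22.5 [0.56272479 0.02681127 0.07546418] [-3.14112369e+00  3.31348359e-04 -1.87104708e+00] [-0.2  -0.32 -6.8 ] [ 0.095 -0.075  0.023] 0.021617258200097217 54.966049790382385
n 11750 slope deg z -0.01 top z at 0 -0.0461 yaw deg in tool -0.26 y at 0 0.0005 toe end x 0.1147
bore [0.5778 0.078  0.0754] 0.0014404203439260127
boss top 154 [0.5795 0.0774 0.1243] 0.125222242278754
```

Level, still, bore at (0.578, 0.078) over the pin at (0.577, 0.078), and about 25 mm of air. I hand it in.

```bash
python3 -c "from station import arm; print(arm.job_done())"
```

```text
the job is handed in; nothing more can be done
None
```

The job is handed in at about 22.5 s: the ear defenders hang on the rail, one cup either side, and the arm holds the lever level and still, lined up with the jig, its bore within about 2 mm of the pin's centre with about 25 mm of air; the toe over the fork follows from that alignment but was not seen directly.

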